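Zero the brass shop's tally counter

ROBOT

A 6-joint arm with a two-finger parallel gripper is mounted at the origin on the work surface. World frame = base frame: x ahead of the robot, y to its left, z up, the work surface at z = 0. Lengths are in m, angles in degrees, forces in N, time in s.
With the tool pointing down it reaches from about 0.325 to 0.775 m from the base axis. Payload 5.5 kg.
Tool frame: the origin (TCP) lies midway between the tips of the shut fingers; the grasp point (between the pads) lies grip_point_offset behind it (grip_point_offset is the distance from the TCP to the grasp point, in m); z points along the fingers, y is the line along which they close (so a half turn about z gives the same grasp; the last joint's range is limited). The gripper opens to 88 mm and grips with 3 to 60 N. Pads are 20 mm wide; open, the fingers measure 115 mm over their backs; the gripper's body (75 mm by 178 mm) begins 61 mm behind the grasp point.
Start: joints at [-80.598, 5.22, 70.514, -0, 104.267, -3.249], TCP at [0.131, -0.585, 0.223] pointing down, gripper open.
Joint ranges: [-164.24, 164.24], [-49.07, 125.15], [9.68, 141.18], [-86.29, 266.29], [3.28, 154.24], [-151.56, 151.56]. Speed limits (degrees/s): [147.25, 147.25, 172.46, 180, 180, 180].

INTERFACE

Orientations are given as [roll, pitch, yaw] about the fixed x, y, z axes, in that order (R = Rz(yaw) Ry(pitch) Rx(roll)).
In Python, from station import state, get_image, sign_off, grip_point_offset gives the robot as it stands. The module is installed in compiled form; this text tells all that it offers.
- The arm moves only by the tool drive_tool, never from a script. Its argument "targets" is text: rows parted by semicolons, each of 5 numbers parted by spaces: the shift along the tool's x, y, z in mm, then the turn about the tool's z in rad, then the opening in per cent of the stroke, from 0 (shut) to 100 (fully open). A call has 1 to 20 rows; each row is the pose to reach, as a shift and turn from the pose commanded when the call began, along the tool's axes at that moment; what a row does not reach only later rows make up. A row lasts 1/10 s, in which the tool goes at most 50 mm and 8.59 degrees, less where a joint would pass 70% of its speed; a pose out of reach is approached as far as the arm can. A call with a gripper value outside its range is refused whole. The fingers move at their own pace and stop on an object; "newtons" is the grip in N (left out, the last holds). Time passes only in rows, so rows that repeat a pose let the fingers close. It gives the time, the measured TCP pose, the force, the opening and the grip force at its end, in the units of the state.
- state(): the state, without advancing time (a new reading comes with each control period).
- get_image(name): name is "side" or "top"; returns a dict with "image" (420x560x3 uint8, red, green, blue), "K" (3x3 intrinsics, pixels), "k1" (the pictures are not rectified: a ray, as slopes to the right and down, at radius r is drawn at 1 + k1 r^2 times it, then the intrinsics apply), "R" (3x3) and "t" (3): a world point X has camera coordinates R X + t. Camera axes: x right, y down, z forward; pixel columns grow to the right and rows downward; lengths in m; the calibration is good to about 2 mm. A picture is of the moment at which its call begins. There is no depth.
- sign_off(): hands the job in; it is judged then, once.
The state is a dict: "clock": time; "q": joint angles; "dq": joint speeds; "joint_torque": joint torques, N m; "tcp_pos": TCP position; "tcp_rot": TCP orientation; "wrist_force": force on the tool from outside, world axes, zero at the start; "moment": the same for the moment, N m; "finger_gap": finger opening in m; "finger_force": force on a finger pad.
Only numpy, scipy, OpenCV 4.12 (cv2) and the standard library are available. Lean on these libraries where they do the work, as an engineer would, in place of code of your own. Each camera call takes 0.05 s, during which the arm holds its last target. There are 200 camera calls.

TASK

Zero the shop's tally counter for the new day: with a fingertip, gently flick the lugs of its thumbwheel counter-clockwise (seen from above) until the lug that carries the round stud rests one click short of the pointer on the rear post, then flick it one click more so that it has clicked home right at the pointer. Do not spin it past the pointer or bring it round the other way. Do not lift the counter or push it about, and leave the brassware around it alone.

Things in the scene. Friction and masses are not known exactly. Their poses are not given: they have to be found in the camera images.
- counter: the tally counter, loose on four rubber feet, about 1 kg. Origin on the table straight under the wheel's axle; x axis points level from the axle to the rear post, z up. Grey base plate x = -47 to +103 mm, y = +-62 mm, top 16 mm above the table. Rear post: grey block, x = 74 to 100 mm, 84 mm wide, top 71 mm up. The open front (-x) side is free for a finger and faces the robot within 29 deg.
- wheel_centre (a point): point on the vertical axle at half the height of the lugs, 41 mm above the table; axes as the counter's, not turning with the wheel. Wheel: brass disc, 82 mm diameter, with six radial lugs 60 deg apart, 9 mm thick, reaching to 62 mm from the axle, 28 to 54 mm above the table (12 mm clear of the base plate). At rest one lug points to the pointer and one straight to the front (-x).
- pointer (a point): tip of the small steel pointer on the rear post's front face, 63 mm from the axle, 67 mm above the table
- stud (a point): centre of the top of the round brass stud, 14 mm diameter, that stands on one lug only, 46 mm from the axle, its top 66 mm above the table; it turns with the wheel
- tally_wheel (a joint): wheel angle, rad, growing counter-clockwise from above; 0: stud lug at the pointer (goal). One click = 1.047 (60 deg). Starts 2, 3 or 4 clicks short: -2.09, -3.14 or -4.19. A spring catch holds each click: 0.3 to 1.5 N at a lug's end moves it; pushed past half a click it snaps on to the next click and stops there; pushed less it springs back.
- lamp: brass oil lamp, loose bystander, 72 mm diameter, 156 mm tall; origin at the centre of its underside, z up; it stands 0.19 m or more from the axle
- bell: brass hand bell standing mouth down, loose bystander, 60 mm diameter, 102 mm tall; origin at the centre of its underside, z up; 0.19 m or more from the axle
- diya: small copper bowl, loose bystander, 72 mm diameter, 40 mm tall; origin at the centre of its underside, z up; 0.19 m or more from the axle
Things that resemble listed ones, but are neither listed nor needed, are in the scene too. What is shaped like the counter but brown is not meant.

How it is judged (in metres and radians):
On the way:
1. the wheel rests in the click just before the pointer (value of joint tally_wheel between -1.2 and -0.9 rad and velocity of joint tally_wheel between -0.3 and 0.3 rad/s), for 0.2 s.
At the end, for the whole second after the job is handed in: The wheel rests with its stud lug at the pointer (joint within 0.15 rad of 0), having first rested one click short; the counter stands level within 30 mm of where it was, and lamp, bell and bowl stand upright within 20 mm of where they were (value of joint tally_wheel between -0.15 and 0.15 rad and velocity of joint tally_wheel between -0.1 and 0.1 rad/s and distance of counter from where it was at the start of the episode below 0.03 m and angle between counter's own z axis and vertical below 0.05 rad and distance of each of lamp, bell, diya from where it was at the start of the episode below 0.02 m and angle between each of lamp, bell, diya's own z axis and vertical below 0.1 rad); the robot touches nothing.
It fails at once if the wheel is turned more than half a click past the pointer (value of joint tally_wheel above 0.6 rad).
It fails at once if the wheel is turned clockwise, a click or more beyond the farthest start (value of joint tally_wheel below -4.95 rad).
It fails at once if the counter is forced or gripped hard (over 20 N) (contact force between the fingers and counter above 20 N).
It fails at once if the counter is lifted, tipped or pushed away (height (world z) of counter above 0.012 m or angle between counter's own z axis and vertical above 0.15 rad or distance of counter from where it was at the start of the episode above 0.04 m).
It fails at once if the brassware is lifted, knocked over or pushed away (distance of any of lamp, bell, diya from where it was at the start of the episode above 0.03 m or angle between any of lamp, bell, diya's own z axis and vertical above 0.3 rad).
It also fails if it takes over 69 s, if anything falls off the work surface, if the arm or the gripper's body presses on something with over 40 N, if the wrist force passes 120 N, or if a joint passes its speed limit or range.

## Working session

There is one attempt and no reset: what is moved stays moved. The work goes in short steps, Python scripts to look and compute and a tool call to move; the robot and the scene stay as the last step left them, time stands still between calls to the robot, and variables do not carry over. Pictures are saved under pics/ and viewed, at most 10 in all, crops included, and the job is handed in when it is done.

Besides the shell and the picture viewer there is one more tool, called after "Request:" as name(argument=value, ...) on one line, values as JSON. drive_tool: Moves the arm, as the interface text tells. Its arguments: {"type":"object","properties":{"targets":{"type":"string"},"newtons":{"type":"number"}},"required":["targets"]}

```bash
mkdir -p pics
cat > h.py <<'E'
import numpy as np, cv2
from station import *
def snap(name,fn):
    d=get_image(name); cv2.imwrite('pics/'+fn,d['image'][:,:,::-1]); np.savez('pics/'+fn+'.npz',**{k:np.array(v) for k,v in d.items()}); return d
def load(fn): return np.load('pics/'+fn+'.npz')
def ray(d,u,v):
    K=d['K'];p=np.array([(u-K[0,2])/K[0,0],(v-K[1,2])/K[1,1]]);q=p.copy()
    for _ in range(30): q=p/(1+float(d['k1'])*(q@q))
    return -d['R'].T@d['t'], d['R'].T@np.array([q[0],q[1],1])
def at(d,u,v,z):
    c,r=ray(d,u,v); return c+r*(z-c[2])/r[2]
def proj(d,X):
    c=d['R']@np.array(X)+d['t'];q=c[:2]/c[2];q=q*(1+float(d['k1'])*(q@q));return d['K'][[0,1],[0,1]]*q+d['K'][:2,2]
E
python3 - <<'E'
from h import *
for n in('top','side'):
    d=snap(n,n+'0.png'); print(n,-d['R'].T@d['t'],d['k1'])
s=state();print(s['clock'],s['tcp_pos'],s['tcp_rot'],s['finger_gap'],grip_point_offset)
E
```

```text
top [0.47106846 0.02463178 1.16061616] -0.13851836882824312
side [0.37657506 0.85699661 0.58297255] -0.07502510351901254
0.1 [ 0.13135961 -0.58517748  0.22163764] [-1.79901814e+02 -6.90997800e-03  1.26495207e+01] 0.087840861008189 0.0187
```

View pics/top0.png

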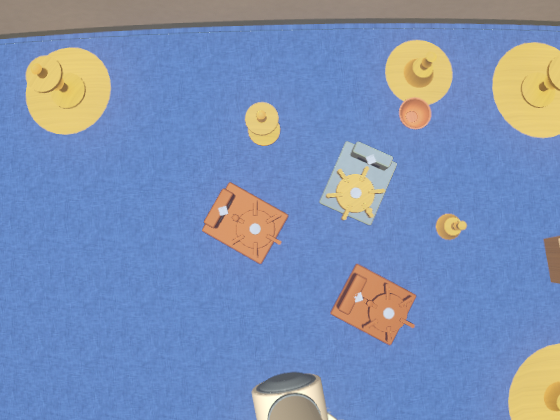

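View pics/side0.png

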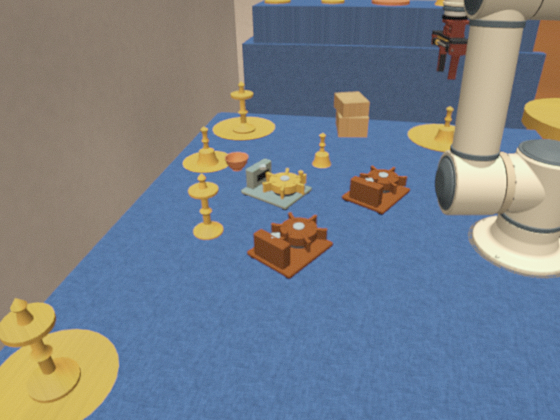

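The grey counter is at about (356,193) in the top view, with its post at (372,155). The diya is at (415,113), the bell at (450,227) and the lamp at (263,125). Next I enlarge the counter.

Run:
```python
from h import *
t=cv2.imread('pics/top0.png')[130:240,300:420];s=cv2.imread('pics/side0.png')[140:215,225:325]
a=cv2.resize(t,None,fx=5,fy=5,interpolation=2);cv2.imwrite('pics/c1.png',a)
cv2.imwrite('pics/c2.png',cv2.resize(s,None,fx=6,fy=6,interpolation=2))
```

```text
(no output)
```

View pics/c1.png

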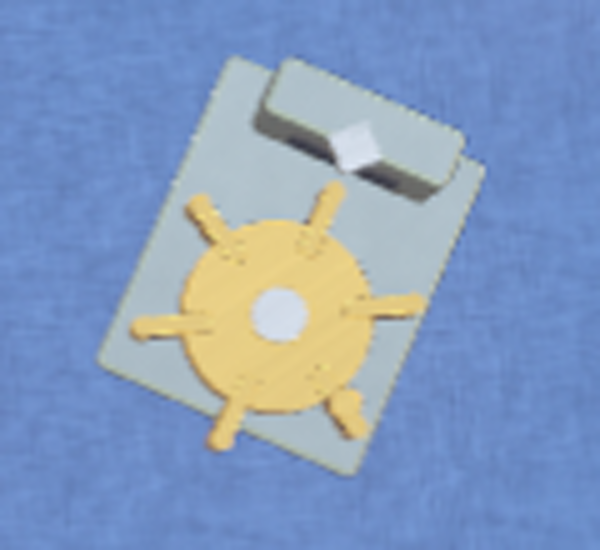

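View pics/c2.png

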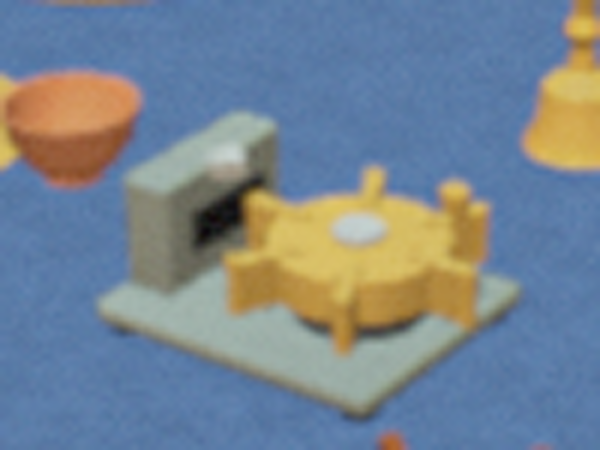

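The stud is on the lower-right lug, at crop (347,410). The pointer lug is at (333,185) and the right lug at (422,303). That puts the stud 2 clicks short, at -2.09. Now the axle and yaw.

Run:
```python
from h import *
d=load('top0.png');f=lambda u,v,z:at(d,300+u/5-.4,130+v/5-.4,z)
L=[f(u,v,.054) for u,v in[(333,185),(197,203),(135,327),(220,445),(357,435),(422,303)]]
c=np.mean(L,0);print('axle',c)
for p in L: e=p-c;print(np.hypot(*e[:2]),np.degrees(np.arctan2(e[1],e[0])))
p=f(360,165,.069)-c;print('ptr',np.hypot(*p[:2]),np.degrees(np.arctan2(p[1],p[0])))
b=[f(u,v,.016) for u,v in[(235,55),(485,168),(355,475),(98,360)]]
print('base',[(x[:2].round(4)) for x in b]); x=(b[0]-b[3]);print(np.degrees(np.arctan2(x[1],x[0])),np.hypot(*x[:2]));
s=f(347,400,.066)-c;print('stud',np.hypot(*s[:2]),np.degrees(np.arctan2(s[1],s[0])))
y=np.mean([np.degrees(np.arctan2((p-c)[1],(p-c)[0]))+0 for p in []]) if 0 else 0
s=load('side0.png');print('axle in side crop',[(proj(s,[c[0],c[1],z])-[225,140])*6 for z in(.016,.054,.06)])
for n,uv in dict(lamp=(263,133),bell=(445,227),diya=(415,115)).items(): print(n,at(d,*uv,.01)[:2])
```

```text
axle [ 0.56527631 -0.120854    0.054     ]
0.060513340666417934 -24.63609942544304
0.0583803201565306 33.89110863627142
0.06020532074435862 93.22228744881993
0.05951529995137296 154.3334963352806
0.05993449822603522 -147.78415042854542
0.06141352378066699 -86.01500976294517
ptr 0.07023949397255944 -29.432420245027924
base [array([ 0.6836, -0.1108]), array([ 0.6317, -0.2192]), array([ 0.4987, -0.1575]), array([ 0.551 , -0.0473])]
-25.61559335228783 0.14709815878881588
stud 0.04503959265278603 -144.26957301850666
axle in side crop [array([360.11365501, 309.10840376]), array([359.22106312, 233.33968217]), array([359.07649365, 221.13631961])]
lamp [0.7055642  0.07217006]
bell [ 0.48979241 -0.32313954]
diya [ 0.74017126 -0.26657467]
```

Request:
drive_tool(targets="471 -426 0 -0.897 0;471 -426 0 -0.897 0;471 -426 0 -0.897 0;471 -426 0 -0.897 0;471 -426 0 -0.897 0;471 -426 0 -0.897 0;471 -426 0 -0.897 0;471 -426 0 -0.897 0;471 -426 0 -0.897 0;471 -426 0 -0.897 0;471 -426 0 -0.897 0;471 -426 0 -0.897 0;471 -426 0 -0.897 0;471 -426 0 -0.897 0;471 -426 0 -0.897 0;471 -426 0 -0.897 0;471 -426 0 -0.897 0;471 -426 0 -0.897 0")

```text
clock: 1.9
tcp_pos: [0.4973, -0.0677, 0.2229]
tcp_rot: [180.0, 0.0, 63.9]
wrist_force: [0.1, 0.0, -0.0]
finger_gap: 0.0006
finger_force: 0.0
```

Request:
drive_tool(targets="0 0 40 0 0;0 0 80 0 0;0 0 120 0 0;0 0 150 0 0;0 0 170 0 0;0 0 180 0 0;0 0 188 0 0;0 0 188 0 0;0 0 188 0 0")

```text
clock: 2.8
tcp_pos: [0.4984, -0.0669, 0.0359]
tcp_rot: [179.9, -0.0, 64.0]
wrist_force: [-0.6, 0.3, 0.9]
finger_gap: 0.0005
finger_force: 0.0
```

Run:
```python
from h import *
print(state()['tcp_pos'],state()['wrist_force'])
a=snap('top','t1.png')['image'][110:260,270:430];b=snap('side','s1.png')['image'][110:235,210:350]
a=cv2.resize(a,(400,375),interpolation=2);b=cv2.resize(b,(400,375),interpolation=2)
cv2.imwrite('pics/c3.png',np.hstack([a,b])[:,:,::-1])
```

```text
[ 0.49835052 -0.06689698  0.03587562] [-0.55677897  0.26469569  0.89217327]
```

View pics/c3.png

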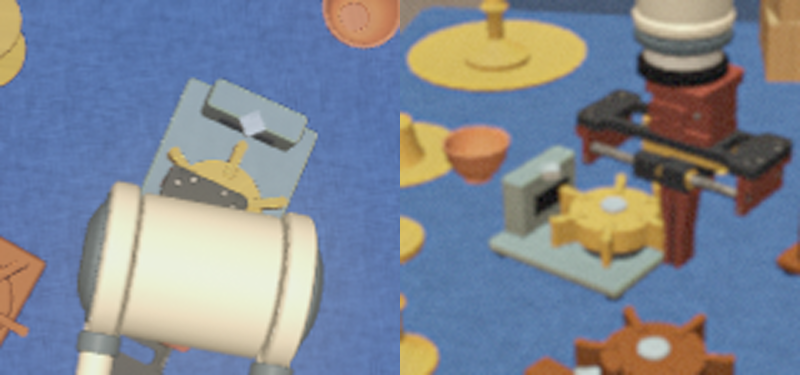

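The shut fingers stand in front of the wheel, to the left of the front lug and clear of everything. Now in by 26 mm, then sweep slowly to the right.

Request:
drive_tool(targets="0 8 0 0 0;0 16 0 0 0;0 22 0 0 0;0 26 0 0 0;0 26 0 0 0;-4 26 0 0 0;-7 26 0 0 0;-10 26 0 0 0;-13 26 0 0 0;-16 26 0 0 0;-19 26 0 0 0;-22 26 0 0 0")

```text
clock: 4.1
tcp_pos: [0.5115, -0.0979, 0.0348]
tcp_rot: [180.0, -0.0, 64.0]
wrist_force: [1.1, 0.7, -0.7]
finger_gap: 0.0006
finger_force: 0.6
```

Request:
drive_tool(targets="-3 0 0 0 0;-6 0 0 0 0;-9 0 0 0 0;-12 0 0 0 0;-15 0 0 0 0;-18 0 0 0 0;-18 0 0 0 0;-18 0 0 0 0")

```text
clock: 4.9
tcp_pos: [0.5035, -0.1141, 0.0346]
tcp_rot: [-180.0, 0.0, 64.0]
wrist_force: [-0.0, -0.2, 0.9]
finger_gap: 0.0005
finger_force: 0.0
```

Run:
```python
from h import *
a=snap('top','t2.png')['image'][110:260,270:430];b=snap('side','s2.png')['image'][110:235,210:350]
a=cv2.resize(a,(400,375),interpolation=2);b=cv2.resize(b,(400,375),interpolation=2)
cv2.imwrite('pics/c4.png',np.hstack([a,b])[:,:,::-1])
```

```text
(no output)
```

View pics/c4.png

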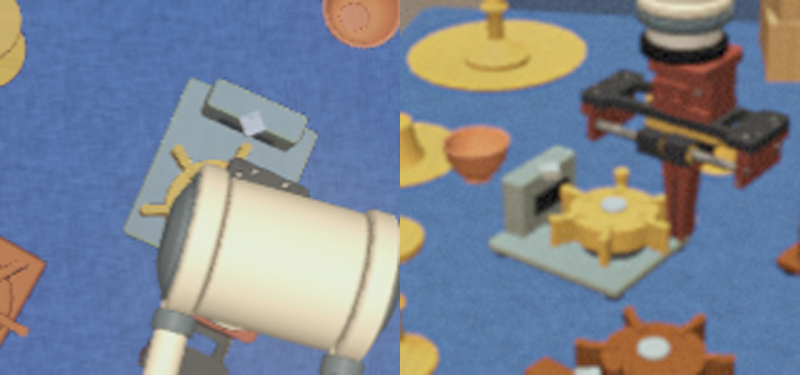

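The lugs again sit at a click and there is no contact force, so it seems to have advanced one click. I withdraw and go left, then check where the stud is.

Request:
drive_tool(targets="0 -8 0 0 0;0 -18 0 0 0;0 -28 0 0 0;0 -38 0 0 0;0 -48 0 0 0;0 -58 0 0 0;20 -68 0 0 0;40 -78 0 0 0;60 -88 0 0 0;80 -98 0 0 0;80 -98 0 0 0;80 -98 0 0 0")

```text
clock: 6.2
tcp_pos: [0.4502, 0.0009, 0.0347]
tcp_rot: [180.0, 0.0, 64.1]
wrist_force: [-0.5, 0.0, 0.3]
finger_gap: 0.0007
finger_force: 0.0
```

Run:
```python
from h import *
a=snap('top','t3.png')['image'][110:260,270:430];b=snap('side','s3.png')['image'][110:235,210:350]
a=cv2.resize(a,(400,375),interpolation=2);b=cv2.resize(b,(400,375),interpolation=2)
cv2.imwrite('pics/c5.png',np.hstack([a,b])[:,:,::-1])
```

```text
(no output)
```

View pics/c5.png

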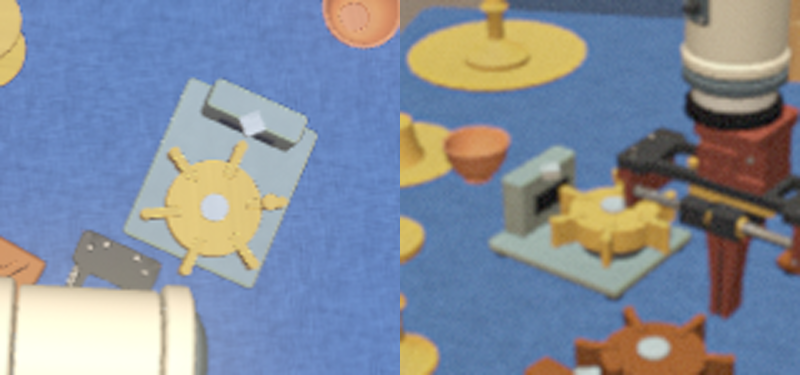

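The stud is now on the right lug at (272,202), exactly one click short, and the counter has not moved. Same stroke once more.

Request:
drive_tool(targets="-20 20 0 0 0;-40 45 0 0 0;-40 65 0 0 0;-40 73 0 0 0;-40 81 0 0 0;-40 89 0 0 0;-40 95 0 0 0;-40 98 0 0 0;-40 98 0 0 0;-44 98 0 0 0;-47 98 0 0 0;-50 98 0 0 0;-53 98 0 0 0;-56 98 0 0 0;-59 98 0 0 0;-62 98 0 0 0")

```text
clock: 7.9
tcp_pos: [0.5115, -0.098, 0.0348]
tcp_rot: [180.0, -0.0, 64.0]
wrist_force: [1.4, 1.4, 0.8]
finger_gap: 0.0005
finger_force: 0.6
```

Request:
drive_tool(targets="-3 0 0 0 0;-6 0 0 0 0;-9 0 0 0 0;-12 0 0 0 0;-15 0 0 0 0;-18 0 0 0 0;-18 0 0 0 0;-18 0 0 0 0")

```text
clock: 8.7
tcp_pos: [0.5035, -0.1141, 0.0346]
tcp_rot: [-180.0, 0.0, 64.0]
wrist_force: [0.4, -0.9, 0.0]
finger_gap: 0.0005
finger_force: 0.0
```

Request:
drive_tool(targets="0 -8 0 0 0;0 -18 0 0 0;0 -28 0 0 0;0 -38 0 0 0;0 -48 0 0 0;0 -58 0 0 0;20 -68 0 0 0;40 -78 0 0 0;60 -88 0 0 0;80 -98 0 0 0;80 -98 0 0 0;80 -98 0 0 0")

```text
clock: 9.9
tcp_pos: [0.4502, 0.0009, 0.0347]
tcp_rot: [180.0, 0.0, 64.1]
wrist_force: [-0.5, 0.1, 0.5]
finger_gap: 0.0007
finger_force: 0.0
```

Run:
```python
from h import *
a=snap('top','t4.png')['image'][110:260,270:430];b=snap('side','s4.png')['image'][110:235,210:350]
a=cv2.resize(a,(400,375),interpolation=2);b=cv2.resize(b,(400,375),interpolation=2)
cv2.imwrite('pics/c6.png',np.hstack([a,b])[:,:,::-1])
```

```text
(no output)
```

View pics/c6.png

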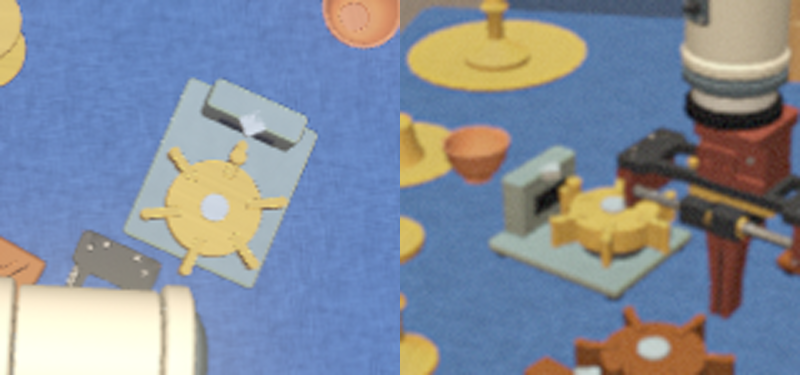

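The stud lug is at the pointer (stud at 238,155), the counter is where it was, and the fingers are clear.

```bash
python3 -c "
from station import *
print(sign_off())"
```

```text
the job is handed in; nothing more can be done
None
```

I flicked the thumbwheel two clicks counter-clockwise, letting it rest one click short in between. The last picture shows the stud lug at the pointer and the counter unmoved, with the fingers clear; the job is handed in, but no verdict came back.

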